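# Open the suction port and start the dust extractor

## Robot

A 6-joint arm with a two-finger parallel gripper is mounted at the origin on the work surface. World frame = base frame: x ahead of the robot, y to its left, z up, the work surface at z = 0. Lengths are in m, angles in rad, forces in N, time in s.
With the tool pointing down it reaches from about 0.3 to 0.875 m from the base axis. Payload 4.2 kg.
Tool frame: the origin (TCP) lies midway between the tips of the shut fingers; the grasp point (between the pads) lies env.pinch_z behind it (env.pinch_z is the distance from the TCP to the grasp point, in m); z points along the fingers, y is the line along which they close (so a half turn about z gives the same grasp; the last joint's range is limited). The gripper opens to 85 mm and grips with 20 to 120 N. Pads are 22 mm wide; open, the fingers measure 114 mm over their backs; the gripper's body (76 mm by 85 mm) begins 54 mm behind the grasp point. The pads swing forward as they close: fully open they stand 13 mm farther back than shut.
Start: joints at [1.267, 0.32, 1.565, -0, 1.257, -0.02], TCP at [0.161, 0.552, 0.207] pointing down, gripper open.
Joint ranges: [-3.11, 3.11], [-0.84, 2.01], [0.21, 2.61], [-1.34, 4.49], [0.05, 2.63], [-2.56, 2.56]. Speed limits (rad/s): [2.57, 2.57, 3.14, 3.14, 3.14, 3.14].

## Interface

Orientations are given as a rotation vector (axis times angle).
In Python, from station import env gives the robot as it stands.
- The arm moves only by the tool arm_command, never from a script. Its argument "increments" is a list of rows, each an object with "linear": the shift along the world's x, y, z in mm, a list of three; "delta_rot": the turn, a rotation vector about the world's x, y, z in degrees, a list of three; "gripper": the gripper's target within -1 to 1 (fully open at 1, half-way at 0, shut at -1). In form: [{"linear": [x, y, z], "delta_rot": [ax, ay, az], "gripper": gripper}, ...]. A call has 1 to 5 rows; each row shifts and turns the commanded pose from where the row before left it; what a row does not reach is not made up. A row lasts 1/12 s, in which the tool goes at most 41.7 mm and 7.16 degrees, less where a joint would pass 70% of its speed; a pose out of reach is approached as far as the arm can. A call with a gripper value outside its range is refused whole. The fingers move at their own pace and stop on an object; the grip force is fixed at half the most. Time passes only in rows, so rows that do not move let the fingers close. It gives the time, the measured TCP pose, the force, the opening and the grip force at its end, in the units of the state.
- env.state(): the state, without advancing time (a new reading comes with each control period).
- env.capture(name): name is "scene" or "top" or "wrist"; returns a dict with "pixels" (420x560x3 uint8, red, green, blue), "range_z" (420x560 float32, m along the optical axis (not along the pixel's ray), 0 where there is no reading), "fx", "fy", "cx", "cy" (pixels), "eye" and "attitude" of the camera in the world; the wrist camera has in their place "hand_eye" (4x4, takes a point from camera to tool coordinates, whose origin is the TCP and whose axes are the flange's). Camera axes: x right, y up, looking along -z (the intrinsics and any distortion apply to the point x, -y, -z); pixel columns grow to the right and rows downward; lengths in m; the calibration is good to about 2 mm. A picture is of the moment at which its call begins: read the wrist's pose just before it.
- env.job_done(): hands the job in; it is judged then, once.
The state is a dict: "time_s": time; "joint_positions": joint angles; "qd": joint speeds; "tau": joint torques, N m; "eef_pos": TCP position; "orientation": TCP orientation; "wrist_force": force on the tool from outside, world axes, zero at the start; "moment": the same for the moment, N m; "opening": opening from 0.0 (shut) to 1.0 (fully open); "finger_force": force on a finger pad.
Only numpy, scipy, OpenCV 4.12 (cv2) and the standard library are available. Lean on these libraries where they do the work, as an engineer would, in place of code of your own. Each camera call takes 0.05 s, during which the arm holds its last target. There are 200 camera calls.

## Task

Get the filing bench ready for work: with the fingertips push the blue shutter along its rails to its left end stop, so that the suction port is fully open, and only then press the green start button gently until it is well in, let it spring back out and move clear. Do not press the red or the white button, and leave the two bronze castings and the jar where they are.

Things in the scene. Friction and masses are not known exactly. Their poses are not given: they have to be found in the camera images.
- port: Grey base plate of the suction port, fixed to the bench, 136 (x) x 236 (y) x 12 mm high, with two aluminium rails (up to 26 mm high) along its y axis and a low strip (18 mm high) at its +y end. Origin: centre of its underside. A black round suction hole lies under the closed shutter. Its yaw varies, within 0.3 rad of the world axes.
- shutter (a joint): How far the blue shutter has slid along the port's +y axis (to the robot's left), in m: 0 = closed, 0.090 = fully open at its end stop; it may start up to 0.02. It stays where it is left; about 2 N moves it slowly (some 8 N per m/s more).
- shutter_edge (a point): Centre of the shutter's flat upright end face on the port's -y side (the robot's right), the face to push; half-way up it, 30 mm above the bench, moving with the shutter. Its axes are those of the port. The shutter is a blue block 112 (x) x 105 (y) x 30 mm high, from 15 to 45 mm above the bench; too wide to grip. Room for fingertips before this face: the base plate (12 mm high) reaches 15 mm or more past it, then comes bare bench.
- station: Grey push-button box fixed to the bench, 90 (x) x 240 (y) x 30 mm high, yaw within 0.3 rad; three buttons stand in a row on its top along its y axis, 70 mm apart, in any order. Origin: centre of its underside.
- start_base: Round black housing of the green start button, 50 mm across, 12 mm high, on the box. Origin: centre of its underside.
- start_top (a point): Centre of the top of the GREEN start button (moves with it): 34 mm across, 56 mm above the bench when out. Its axes are those of the box. Pressed straight down it travels 10 mm, is well in from 6 mm on, springs back by itself; takes about 2 N to begin and 6 N fully in.
- lamp_top (a point): Centre of the top of the WHITE button, same size; not to be pressed.
- stop_top (a point): Centre of the top of the RED button, same size; not to be pressed.
- start (a joint): Green button: push depth in m, 0 = out, 0.010 = fully in.
- lamp (a joint): White button: push depth in m, 0 = out, 0.010 = fully in.
- stop (a joint): Red button: push depth in m, 0 = out, 0.010 = fully in.
- casting: Loose bronze box-shaped casting, open on top, 70 (x) x 100 (y) x 45 mm high, about 0.9 kg. Origin: centre of its underside. Not to be disturbed.
- lug: Loose bronze lug casting: disc 48 mm across, 28 mm high, with a tail reaching 60 mm from the disc's centre along its +y. Origin: underside, at the disc's centre. Not to be disturbed.
- jar: Loose closed jar with white cap, 54 mm across, 60 mm high. Origin: centre of its underside. Not to be disturbed.

How it is judged:
On the way, in this order (a step that is already met when the one before it is completed fails the run):
1. the shutter is pushed fully open (value of joint shutter above 0.082 m), for 0.1 s.
2. the green start button is pressed well in, with the shutter open (value of joint start above 0.006 m and value of joint shutter above 0.082 m), for 0.05 s.
At the end, for the whole second after the job is handed in: The shutter stands open (at least 82 of its 90 mm), the green button was pressed at least 6 mm after that and is out again (within 2 mm), the red and white buttons are out, and castings and jar stand still and upright within 15 mm of where they were (value of joint shutter above 0.082 m and value of joint each of start, lamp, stop below 0.002 m and distance of each of casting, lug, jar from where it was at the start of the episode below 0.015 m and angle between each of casting, lug, jar's own z axis and vertical below 0.2 rad and linear speed of each of casting, lug, jar below 0.02 m/s); the robot touches nothing.
It fails at once if the green button is pressed before the shutter is fully open (value of joint start above 0.004 m and value of joint shutter below 0.08 m).
It fails at once if the red or the white button is pressed (over 3 mm) (value of joint any of stop, lamp above 0.003 m).
It fails at once if the green button is pressed harder than 25 N (contact force between start_base and the fingers above 25 N or contact force between start_base and the arm above 25 N).
It fails at once if a casting or the jar is shoved, lifted or tipped (over 15 mm or 0.2 rad) (distance of any of casting, lug, jar from where it was at the start of the episode above 0.015 m or angle between any of casting, lug, jar's own z axis and vertical above 0.2 rad).
It also fails if it takes over 45 s, if anything falls off the work surface, if the arm or the gripper's body presses on something with over 40 N, if the wrist force passes 120 N, or if a joint passes its speed limit or range.

## Working session

There is one attempt and no reset: what is moved stays moved. The work goes in short steps, Python scripts to look and compute and a tool call to move; the robot and the scene stay as the last step left them, time stands still between calls to the robot, and variables do not carry over. Pictures are saved under pics/ and viewed, at most 10 in all, crops included, and the job is handed in when it is done.

Besides the shell and the picture viewer there is one more tool, called after "Request:" by a JSON object that holds its "name" and its "arguments", one argument or row to a line. arm_command: Moves the arm, as the interface text tells. Its arguments: {"type":"object","properties":{"increments":{"type":"array"}},"required":["increments"]}

```bash
mkdir -p pics; ls; cat > h.py <<'E'
import numpy as np,cv2
from station import env
def cap(n,save=None):
    c=env.capture(n)
    if save: cv2.imwrite('pics/'+save,c['pixels'][:,:,::-1])
    return c
def pts(c):
    h,w=c['range_z'].shape; u,v=np.meshgrid(np.arange(w),np.arange(h)); d=c['range_z']
    P=np.stack([(u-c['cx'])/c['fx']*d,-(v-c['cy'])/c['fy']*d,-d],-1)
    A=np.array(c['attitude'],float)
    from scipy.spatial.transform import Rotation as R
    A=A if A.shape==(3,3) else R.from_rotvec(A).as_matrix() if A.size==3 else R.from_quat(A).as_matrix()
    return P@A.T+np.array(c['eye'])
E
python3 - <<'E'
from h import *
c=cap('top','top1.png');s=cap('scene')
print({k:v for k,v in c.items() if k not in('pixels','range_z')})
print(env.state()['orientation'],env.pinch_z)
P=pts(c);print(P[::100,::100,2].round(3))
hsv=cv2.cvtColor(c['pixels'],cv2.COLOR_RGB2HSV)
for n,lo,hi in [('blue',(100,100,40),(130,255,255)),('green',(45,100,40),(85,255,255)),('red',(0,150,60),(6,255,255))]:
    m=cv2.inRange(hsv,lo,hi)
    for ct in cv2.findContours(m,0,2)[0]:
        if cv2.contourArea(ct)<60: continue
        k=np.zeros_like(m);cv2.drawContours(k,[ct],-1,1,-1)
        Q=P[(k>0)&(c['range_z']>0)];z=np.percentile(Q[:,2],70);T=Q[abs(Q[:,2]-z)<.006]
        r=cv2.minAreaRect((T[:,:2]*1000).astype(np.float32))
        print(n,cv2.contourArea(ct),cv2.boundingRect(ct),'z',z.round(3),np.round(r[0],1),np.round(r[1],1),round(r[2],1))
E
```

```text
pics
{'fx': 407.20896751766696, 'fy': 407.20896751766696, 'cx': 278.77150981856244, 'cy': 205.2245701998092, 'eye': array([0.57867891, 0.00974804, 0.90956036]), 'attitude': array([ 0.04092466, -0.05480892, -1.58822821])}
[-4.44239933e-01 -3.10975452e+00  2.40772513e-03] 0.0187
[[-0.406 -0.415 -0.427 -0.435 -0.445 -0.451]
 [-0.003  0.001  0.002 -0.002  0.    -0.002]
 [ 0.001  0.001 -0.001 -0.     0.001 -0.002]
 [ 0.025 -0.003 -0.001  0.001  0.     0.001]
 [ 0.028 -0.002 -0.001  0.001 -0.     0.001]]
blue 2516.0 (190, 239, 57, 59) z 0.045 [501.2 133.1] [103.3 110.3] 80.1
green 182.0 (396, 257, 16, 16) z 0.056 [ 501.9 -255.6] [30.1 31.3] 88.5
green 18662.5 (0, 0, 560, 39) z -0.493 [1359.2  -22.3] [1989.9   10.4] 90.0
red 177.5 (329, 265, 17, 16) z 0.056 [ 487.9 -117.2] [31.2 31.1] 43.8
red 3107.0 (0, 102, 57, 79) z 0.001 [790.3 583.9] [135.5 148.3] 72.9
```

View pics/top1.png

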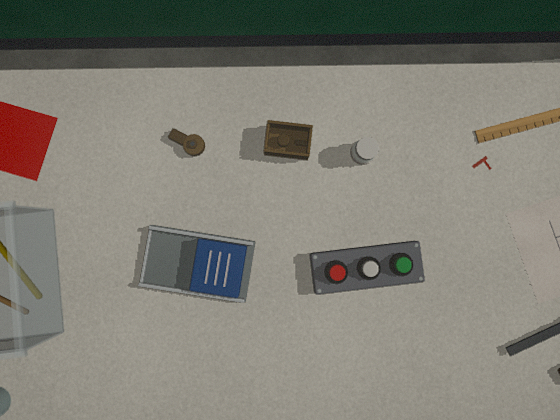

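The top view shows the blue shutter at about cols 190–247, rows 239–298, with its push face on the right. The open port side is to its left. The buttons run red (337,272), white (370,268), green (403,264). The castings and jar stand well away in rows 120–165. Next I move over with the fingers shut, tool yaw turned +6.3°.

Request:
{"name": "arm_command", "arguments": {
  "increments": [
    {"linear": [20,-33,0],"delta_rot": [0,0,1.26],"gripper": -1},
    {"linear": [20,-33,0],"delta_rot": [0,0,1.26],"gripper": -1},
    {"linear": [20,-33,0],"delta_rot": [0,0,1.26],"gripper": -1},
    {"linear": [20,-33,0],"delta_rot": [0,0,1.26],"gripper": -1},
    {"linear": [20,-33,0],"delta_rot": [0,0,1.26],"gripper": -1}
  ]
}}

```text
time_s: 0.52
eef_pos: [0.2613, 0.3852, 0.2063]
orientation: [-0.27, -3.13, 0.001]
wrist_force: [1.3, 0.2, -0.5]
opening: 0.3
finger_force: 0.0
```

Request:
{"name": "arm_command", "arguments": {
  "increments": [
    {"linear": [20,-33,0],"delta_rot": [0,0,0],"gripper": -1},
    {"linear": [20,-33,0],"delta_rot": [0,0,0],"gripper": -1},
    {"linear": [20,-33,0],"delta_rot": [0,0,0],"gripper": -1},
    {"linear": [20,-33,0],"delta_rot": [0,0,0],"gripper": -1},
    {"linear": [20,-33,0],"delta_rot": [0,0,0],"gripper": -1}
  ]
}}

```text
time_s: 0.93
eef_pos: [0.3613, 0.2202, 0.2066]
orientation: [-0.272, -3.13, 0.0]
wrist_force: [-0.4, 0.3, 0.3]
opening: -0.001
finger_force: 0.0
```

Request:
{"name": "arm_command", "arguments": {
  "increments": [
    {"linear": [20,-33,0],"delta_rot": [0,0,0],"gripper": -1},
    {"linear": [20,-33,0],"delta_rot": [0,0,0],"gripper": -1},
    {"linear": [20,-33,0],"delta_rot": [0,0,0],"gripper": -1},
    {"linear": [20,-33,0],"delta_rot": [0,0,0],"gripper": -1},
    {"linear": [20,-33,0],"delta_rot": [0,0,0],"gripper": -1}
  ]
}}

```text
time_s: 1.35
eef_pos: [0.4613, 0.0551, 0.2066]
orientation: [-0.273, -3.129, -0.0]
wrist_force: [1.1, 0.2, -0.8]
opening: 0.004
finger_force: 0.0
```

Request:
{"name": "arm_command", "arguments": {
  "increments": [
    {"linear": [24,-17,-20],"delta_rot": [0,0,0],"gripper": -1},
    {"linear": [0,0,-36],"delta_rot": [0,0,0],"gripper": -1},
    {"linear": [0,0,-36],"delta_rot": [0,0,0],"gripper": -1},
    {"linear": [0,0,-34],"delta_rot": [0,0,0],"gripper": -1},
    {"linear": [0,0,-20],"delta_rot": [0,0,0],"gripper": -1}
  ]
}}

```text
time_s: 1.77
eef_pos: [0.4825, 0.0395, 0.0572]
orientation: [-0.273, -3.124, 0.001]
wrist_force: [-0.5, 0.7, -0.0]
opening: -0.004
finger_force: 0.0
```

```bash
python3 - <<'E'
from h import *
c=cap('scene','s1.png');print(env.state()['eef_pos'])
E
```

```text
[0.48047297 0.03951132 0.05478829]
```

View pics/s1.png

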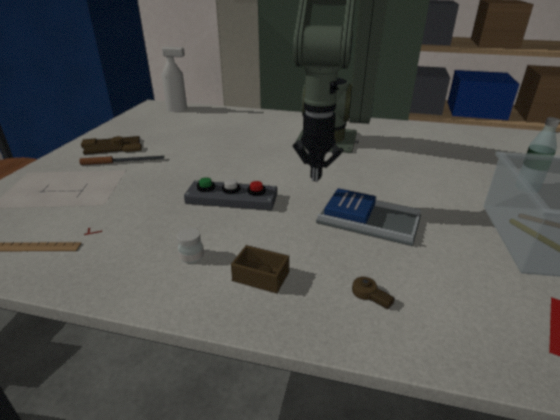

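The fingers (316,178) hang just before the shutter's near face (about 325–345, 190–215), clear of the button box. Next: lower and push.

Request:
{"name": "arm_command", "arguments": {
  "increments": [
    {"linear": [5,0,-16],"delta_rot": [0,0,0],"gripper": -1},
    {"linear": [0,0,-16],"delta_rot": [0,0,0],"gripper": -1},
    {"linear": [0,0,0],"delta_rot": [0,0,0],"gripper": -1},
    {"linear": [2,10,0],"delta_rot": [0,0,0],"gripper": -1},
    {"linear": [2,10,0],"delta_rot": [0,0,0],"gripper": -1}
  ]
}}

```text
time_s: 2.23
eef_pos: [0.4949, 0.0606, 0.0299]
orientation: [0.274, 3.128, 0.001]
wrist_force: [1.1, 0.4, -0.4]
opening: 0.002
finger_force: 0.0
```

Request:
{"name": "arm_command", "arguments": {
  "increments": [
    {"linear": [2,12,0],"delta_rot": [0,0,0],"gripper": -1},
    {"linear": [2,12,0],"delta_rot": [0,0,0],"gripper": -1},
    {"linear": [2,12,0],"delta_rot": [0,0,0],"gripper": -1},
    {"linear": [2,12,0],"delta_rot": [0,0,0],"gripper": -1},
    {"linear": [2,12,0],"delta_rot": [0,0,0],"gripper": -1}
  ]
}}

```text
time_s: 2.65
eef_pos: [0.5043, 0.1217, 0.0291]
orientation: [0.271, 3.129, 0.0]
wrist_force: [0.3, -0.6, -0.5]
opening: -0.002
finger_force: 0.0
```

```bash
cat >> h.py <<'E'
def blue():
    c=cap('top');P=pts(c)
    m=cv2.inRange(cv2.cvtColor(c['pixels'],cv2.COLOR_RGB2HSV),(100,100,40),(130,255,255))
    Q=P[(m>0)&(abs(P[...,2]-.045)<.006)]
    s=Q[:,:2]@np.array([.172,.985])*1000
    print('blue along axis',np.percentile(s,[1,50,99]).round(1),len(Q),'state',env.state()['eef_pos'].round(4),np.round(env.state()['wrist_force'],1))
E
python3 -c "
from h import *
blue()"
```

```text
blue along axis [166.3 206.1 268. ] 619 state [0.505  0.1233 0.029 ] [ 1.4  1.5 -0.4]
```

```bash
python3 - <<'E'
from h import *
a=cap('top')['pixels'][150:350,100:360];b=cap('scene')['pixels'][100:260,220:480]
a=cv2.resize(a,None,fx=2,fy=2);b=cv2.resize(b,None,fx=1,fy=1)
a=cv2.resize(a,(390,300));b=cv2.resize(b,(390,240))
o=np.zeros((300,780,3),np.uint8);o[:,:390]=a;o[:240,390:]=b
cv2.imwrite('pics/c1.png',o[:,:,::-1])
E
```

```text
(no output)
```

View pics/c1.png

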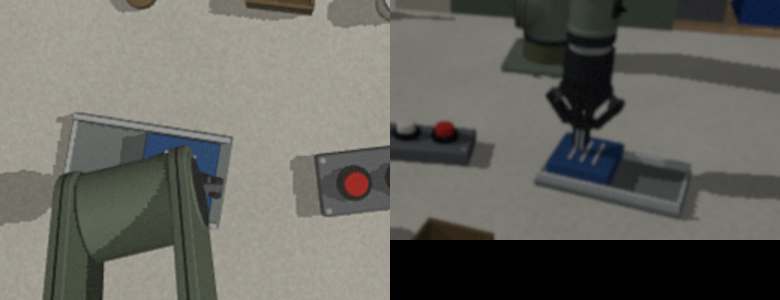

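The left crop (top view) shows the shutter still unmoved under the gripper. On the right (scene), the fingertips are at the shutter's robot-side edge or above it, so the tip isn't where the readings put it. I'll measure the tip by depth.

```bash
python3 - <<'E'
from h import *
c=cap('scene');P=pts(c)
hsv=cv2.cvtColor(c['pixels'],cv2.COLOR_RGB2HSV)
b=cv2.inRange(hsv,(100,100,40),(130,255,255))>0
B=P[b&(abs(P[...,0]-.5)<.15)&(abs(P[...,1]-.13)<.15)]
print('scene blue',np.percentile(B,[1,50,99],axis=0).round(3))
for z0 in np.arange(.03,.16,.01):
    m=(~b)&(abs(P[...,2]-z0)<.005)&(abs(P[...,0]-.5)<.12)&(abs(P[...,1]-.12)<.12)&(c['range_z']>0)
    Q=P[m]
    if len(Q): print(z0.round(3),len(Q),Q.min(0).round(3),Q.max(0).round(3),np.argwhere(m).mean(0).round())
g=cap('wrist','w1.png');print(g['hand_eye'].round(3))
s=env.state();print(s['joint_positions'],s['eef_pos'],s['wrist_force'],s['tau'])
E
```

```text
scene blue [[0.453 0.078 0.027]
 [0.534 0.139 0.044]
 [0.563 0.188 0.047]]
0.03 202 [0.432 0.061 0.025] [0.586 0.24  0.035] [219. 358.]
0.04 88 [0.444 0.076 0.036] [0.563 0.195 0.045] [200. 354.]
0.05 92 [0.455 0.085 0.045] [0.539 0.189 0.048] [202. 352.]
0.06 24 [0.507 0.112 0.056] [0.517 0.132 0.064] [198. 346.]
0.07 41 [0.502 0.108 0.065] [0.518 0.135 0.074] [194. 346.]
0.08 46 [0.5   0.107 0.075] [0.518 0.136 0.085] [190. 347.]
0.09 40 [0.502 0.107 0.085] [0.519 0.138 0.095] [187. 347.]
0.1 92 [0.492 0.089 0.095] [0.523 0.152 0.105] [183. 346.]
0.11 136 [0.488 0.081 0.105] [0.524 0.158 0.115] [179. 347.]
0.12 123 [0.487 0.073 0.115] [0.525 0.167 0.125] [175. 346.]
0.13 134 [0.489 0.065 0.125] [0.526 0.175 0.135] [172. 347.]
0.14 179 [0.492 0.061 0.135] [0.528 0.184 0.145] [168. 349.]
0.15 195 [0.483 0.063 0.145] [0.529 0.182 0.155] [165. 351.]
[[-0.     0.953  0.304  0.079]
 [ 1.    -0.     0.     0.   ]
 [ 0.     0.304 -0.953 -0.168]
 [ 0.     0.     0.     1.   ]]
[ 2.11705094e-01  4.14561091e-01  1.93369561e+00 -2.50715692e-04
  7.93972150e-01 -1.18553020e+00] [0.50370858 0.1199598  0.02859692] [-0.4233096  -0.1375084  -0.52992837] [ 4.37194426e-01 -4.00086737e+01 -1.70176327e+01  1.86376664e-02
 -1.60149130e-02  2.50424135e-03]
```

View pics/w1.png

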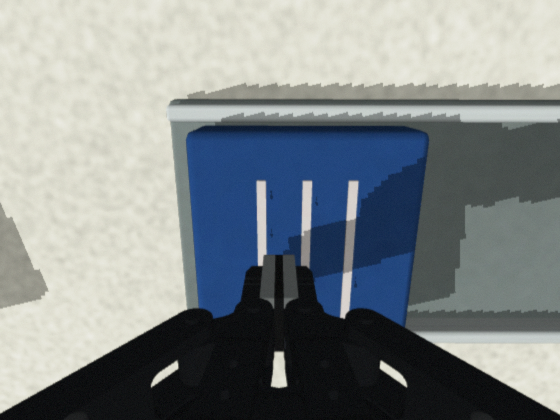

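The wrist view shows the fingertips (280,260) above the shutter's top, not in front of its face. Now I measure the tip's height with the wrist camera.

```bash
cat >> h.py <<'E'
def wr():
    from scipy.spatial.transform import Rotation as R
    s=env.state();g=env.capture('wrist');g['attitude']=np.eye(3);g['eye']=np.zeros(3)
    P=pts(g)@g['hand_eye'][:3,:3].T+g['hand_eye'][:3,3]
    return s,g,P,P@R.from_rotvec(s['orientation']).as_matrix().T+s['eef_pos']
E
python3 - <<'E'
from h import *
s,g,T,W=wr()
hsv=cv2.cvtColor(g['pixels'],cv2.COLOR_RGB2HSV);b=cv2.inRange(hsv,(100,100,40),(130,255,255))>0
for v,u in [(160,230),(160,400),(250,200),(30,300),(260,268),(258,292),(270,268),(290,268),(320,265),(300,250)]:
    print((u,v),g['range_z'][v,u].round(3),'tool',T[v,u].round(3),'world',W[v,u].round(3))
E
```

```text
(230, 160) 0.152 tool [ 0.051 -0.021 -0.017] world [0.45  0.108 0.045]
(400, 160) 0.152 tool [ 0.051  0.052 -0.017] world [0.463 0.18  0.046]
(200, 250) 0.165 tool [ 0.008 -0.036 -0.016] world [0.489 0.086 0.045]
(300, 30) 0.178 tool [0.108 0.011 0.028] world [0.399 0.149 0.   ]
(268, 260) 0.147 tool [ 0.012 -0.004 -0.034] world [0.491 0.118 0.063]
(292, 258) 0.149 tool [ 0.012  0.006 -0.033] world [0.493 0.128 0.061]
(268, 270) 0.139 tool [ 0.012 -0.004 -0.043] world [0.491 0.118 0.072]
(268, 290) 0.126 tool [ 0.012 -0.003 -0.057] world [0.492 0.119 0.086]
(265, 320) 0.107 tool [ 0.013 -0.004 -0.076] world [0.49  0.118 0.105]
(250, 300) 0.117 tool [ 0.013 -0.009 -0.066] world [0.489 0.113 0.094]
```

```bash
python3 - <<'E'
from h import *
s,g,T,W=wr()
for u in (268,292):
  for v in range(248,266,2): print(u,v,W[v,u].round(4),g['pixels'][v,u])
m=(abs(T[...,0])<.02)&(abs(T[...,1])<.03)&(T[...,2]>-.1)&(T[...,2]<-.022)&(g['range_z']>0)
Q=T[m];print(Q[:,2].max(),np.percentile(Q[Q[:,2]>-.06],[0,1,99,100],axis=0).round(4))
E
```

```text
268 248 [0.4935 0.1168 0.0455] [ 95 110 144]
268 250 [0.4944 0.1166 0.0456] [ 95 110 146]
268 252 [0.4954 0.1164 0.0455] [ 95 110 147]
268 254 [0.4965 0.1162 0.0453] [ 86  96 121]
268 256 [0.4908 0.1177 0.0596] [66 70 72]
268 258 [0.491  0.1177 0.061 ] [68 70 70]
268 260 [0.4261 0.1337 0.1962] [70 73 73]
268 262 [0.4911 0.1178 0.0646] [67 69 69]
268 264 [0.4909 0.1179 0.0667] [70 73 73]
292 248 [0.4953 0.1277 0.0457] [21 43 80]
292 250 [0.4966 0.1275 0.045 ] [19 46 79]
292 252 [0.4977 0.1274 0.0448] [21 43 78]
292 254 [0.4984 0.1272 0.0454] [39 51 72]
292 256 [0.4927 0.1277 0.0592] [67 71 71]
292 258 [0.4933 0.1276 0.0599] [66 70 70]
292 260 [0.4928 0.1275 0.0628] [63 67 67]
292 262 [0.493  0.1274 0.0642] [71 75 74]
292 264 [0.493  0.1274 0.066 ] [69 72 72]
-0.027843195013116467 [[ 0.0071 -0.0134 -0.06  ]
 [ 0.0074 -0.0131 -0.0595]
 [ 0.0128  0.0135 -0.0295]
 [ 0.0134  0.0139 -0.0278]]
```

Both cameras agree: the real fingertips end about 30 mm short of the reported TCP, so they passed over the shutter without touching it. I'll go back and lower that much further, in steps so I can watch the force.

Request:
{"name": "arm_command", "arguments": {
  "increments": [
    {"linear": [0,0,20],"delta_rot": [0,0,0],"gripper": -1},
    {"linear": [-7,-28,0],"delta_rot": [0,0,0],"gripper": -1},
    {"linear": [-7,-28,0],"delta_rot": [0,0,0],"gripper": -1},
    {"linear": [-5,-28,0],"delta_rot": [0,0,0],"gripper": -1},
    {"linear": [0,0,-20],"delta_rot": [0,0,0],"gripper": -1}
  ]
}}

```text
time_s: 3.42
eef_pos: [0.4862, 0.0322, 0.0312]
orientation: [0.278, 3.123, -0.001]
wrist_force: [0.1, -0.2, -1.0]
opening: 0.0
finger_force: 0.0
```

Request:
{"name": "arm_command", "arguments": {
  "increments": [
    {"linear": [0,0,-9],"delta_rot": [0,0,0],"gripper": -1},
    {"linear": [0,0,-9],"delta_rot": [0,0,0],"gripper": -1},
    {"linear": [0,0,-9],"delta_rot": [0,0,0],"gripper": -1},
    {"linear": [0,0,-7],"delta_rot": [0,0,0],"gripper": -1},
    {"linear": [0,0,0],"delta_rot": [0,0,0],"gripper": -1}
  ]
}}

```text
time_s: 3.83
eef_pos: [0.4841, 0.0365, -0.0068]
orientation: [-0.271, -3.127, 0.0]
wrist_force: [-0.3, -0.6, -0.5]
opening: -0.003
finger_force: 0.0
```

Request:
{"name": "arm_command", "arguments": {
  "increments": [
    {"linear": [2,10,0],"delta_rot": [0,0,0],"gripper": -1},
    {"linear": [2,10,0],"delta_rot": [0,0,0],"gripper": -1},
    {"linear": [2,10,0],"delta_rot": [0,0,0],"gripper": -1},
    {"linear": [2,10,0],"delta_rot": [0,0,0],"gripper": -1},
    {"linear": [2,10,0],"delta_rot": [0,0,0],"gripper": -1}
  ]
}}

```text
time_s: 4.25
eef_pos: [0.4953, 0.0872, -0.0048]
orientation: [0.271, 3.129, -0.001]
wrist_force: [-1.0, -3.0, 2.2]
opening: -0.005
finger_force: 1.5
```

```bash
python3 -c "
from h import *
blue()"
```

```text
blue along axis [187.3 248.1 287. ] 942 state [ 0.4961  0.0887 -0.0048] [0.8 0.9 0.5]
```

It is in contact and the shutter has moved about 20 mm. Continuing.

Request:
{"name": "arm_command", "arguments": {
  "increments": [
    {"linear": [2,9,0],"delta_rot": [0,0,0],"gripper": -1},
    {"linear": [1,9,0],"delta_rot": [0,0,0],"gripper": -1},
    {"linear": [2,9,0],"delta_rot": [0,0,0],"gripper": -1},
    {"linear": [1,9,0],"delta_rot": [0,0,0],"gripper": -1},
    {"linear": [2,9,0],"delta_rot": [0,0,0],"gripper": -1}
  ]
}}

```text
time_s: 4.72
eef_pos: [0.5033, 0.1318, -0.0052]
orientation: [0.273, 3.129, 0.0]
wrist_force: [0.3, -2.5, 1.7]
opening: -0.005
finger_force: 1.5
```

Request:
{"name": "arm_command", "arguments": {
  "increments": [
    {"linear": [1,4,0],"delta_rot": [0,0,0],"gripper": -1},
    {"linear": [0,4,0],"delta_rot": [0,0,0],"gripper": -1},
    {"linear": [1,4,0],"delta_rot": [0,0,0],"gripper": -1}
  ]
}}

```text
time_s: 4.97
eef_pos: [0.5049, 0.1434, -0.0054]
orientation: [-0.272, -3.129, 0.0]
wrist_force: [-1.0, -3.0, 2.3]
opening: -0.003
finger_force: 1.2
```

Request:
{"name": "arm_command", "arguments": {
  "increments": [
    {"linear": [0,3,0],"delta_rot": [0,0,0],"gripper": -1},
    {"linear": [1,3,0],"delta_rot": [0,0,0],"gripper": -1}
  ]
}}

```text
time_s: 5.13
eef_pos: [0.5057, 0.1491, -0.0054]
orientation: [-0.273, -3.129, 0.0]
wrist_force: [-0.9, -2.7, 2.2]
opening: -0.004
finger_force: 1.2
```

```bash
python3 -c "
from h import *
blue()"
```

```text
blue along axis [252.2 316.1 350.6] 739 state [ 0.5058  0.1496 -0.0054] [ 0.8 -0.8 -0.6]
```

Request:
{"name": "arm_command", "arguments": {
  "increments": [
    {"linear": [0,2,0],"delta_rot": [0,0,0],"gripper": -1},
    {"linear": [1,2,0],"delta_rot": [0,0,0],"gripper": -1}
  ]
}}

```text
time_s: 5.35
eef_pos: [0.5063, 0.1528, -0.0055]
orientation: [-0.273, -3.128, 0.001]
wrist_force: [-2.0, -3.6, 1.2]
opening: -0.0
finger_force: 1.1
```

Request:
{"name": "arm_command", "arguments": {
  "increments": [
    {"linear": [0,2,0],"delta_rot": [0,0,0],"gripper": -1},
    {"linear": [1,2,0],"delta_rot": [0,0,0],"gripper": -1}
  ]
}}

```text
time_s: 5.52
eef_pos: [0.5069, 0.1564, -0.0055]
orientation: [-0.272, -3.128, 0.002]
wrist_force: [-2.1, -12.6, 5.5]
opening: -0.0
finger_force: 6.4
```

Request:
{"name": "arm_command", "arguments": {
  "increments": [
    {"linear": [0,2,0],"delta_rot": [0,0,0],"gripper": -1}
  ]
}}

```text
time_s: 5.6
eef_pos: [0.5069, 0.1565, -0.0054]
orientation: [-0.268, -3.128, 0.008]
wrist_force: [0.7, -20.2, 5.5]
opening: -0.001
finger_force: 10.0
```

The force jumped to 20 N with no further motion, so the shutter is on its end stop. Back off, lift and check.

Request:
{"name": "arm_command", "arguments": {
  "increments": [
    {"linear": [-3,-14,0],"delta_rot": [0,0,0],"gripper": -1},
    {"linear": [-3,-16,0],"delta_rot": [0,0,0],"gripper": -1},
    {"linear": [0,0,35],"delta_rot": [0,0,0],"gripper": -1},
    {"linear": [0,0,35],"delta_rot": [0,0,0],"gripper": -1},
    {"linear": [0,0,35],"delta_rot": [0,0,0],"gripper": -1}
  ]
}}

```text
time_s: 6.02
eef_pos: [0.5014, 0.1288, 0.1006]
orientation: [-0.274, -3.128, -0.001]
wrist_force: [0.6, 0.6, 0.6]
opening: 0.003
finger_force: 0.0
```

Request:
{"name": "arm_command", "arguments": {
  "increments": [
    {"linear": [0,-35,0],"delta_rot": [0,0,0],"gripper": -1},
    {"linear": [0,-35,0],"delta_rot": [0,0,0],"gripper": -1},
    {"linear": [0,-35,0],"delta_rot": [0,0,0],"gripper": -1},
    {"linear": [0,-35,0],"delta_rot": [0,0,0],"gripper": -1},
    {"linear": [0,-35,0],"delta_rot": [0,0,0],"gripper": -1}
  ]
}}

```text
time_s: 6.43
eef_pos: [0.5019, -0.0472, 0.1]
orientation: [0.273, 3.129, 0.002]
wrist_force: [0.2, 0.0, 0.5]
opening: -0.002
finger_force: 0.0
```

Request:
{"name": "arm_command", "arguments": {
  "increments": [
    {"linear": [0,-35,0],"delta_rot": [0,0,0],"gripper": -1},
    {"linear": [0,-35,0],"delta_rot": [0,0,0],"gripper": -1},
    {"linear": [0,-35,0],"delta_rot": [0,0,0],"gripper": -1},
    {"linear": [0,-35,0],"delta_rot": [0,0,0],"gripper": -1},
    {"linear": [0,-35,0],"delta_rot": [0,0,0],"gripper": -1}
  ]
}}

```text
time_s: 6.85
eef_pos: [0.5018, -0.2225, 0.0998]
orientation: [0.274, 3.129, 0.001]
wrist_force: [1.3, 0.3, 0.6]
opening: -0.003
finger_force: 0.0
```

```bash
python3 - <<'E'
from h import *
blue()
s,g,T,W=wr()
m=cv2.inRange(cv2.cvtColor(g['pixels'],cv2.COLOR_RGB2HSV),(45,100,40),(85,255,255))>0
Q=W[m&(abs(W[...,2]-.056)<.005)]
print(len(Q), len(Q) and (np.median(Q,axis=0).round(4),Q.min(0).round(4),Q.max(0).round(4)))
cv2.imwrite('pics/w2.png',g['pixels'][:,:,::-1])
k=(abs(T[...,0])<.02)&(abs(T[...,1])<.03)&(T[...,2]>-.06)&(T[...,2]<-.02);q=T[k];print(np.percentile(q,[1,99],axis=0).round(4))
E
```

```text
blue along axis [256.6 305.  357.5] 2241 state [ 0.5028 -0.2288  0.1   ] [ 0.5 -5.4  1. ]
2046 (array([ 0.4987, -0.2559,  0.0563]), array([ 0.4833, -0.2738,  0.051 ]), array([ 0.5167, -0.2399,  0.0588]))
[[ 0.0074 -0.013  -0.0595]
 [ 0.0127  0.0135 -0.0296]]
```

View pics/w2.png

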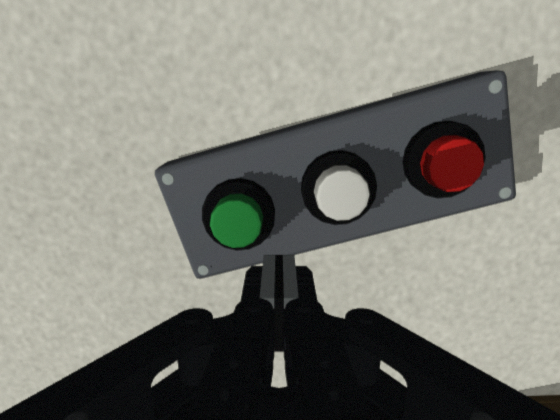

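The wrist view shows the green button at (236,221), white at (342,192) and red at (452,163). The fingertips (280,260) are free of all three. The shutter has moved about 89 mm. Next I centre over green, at about (0.500, −0.256).

Request:
{"name": "arm_command", "arguments": {
  "increments": [
    {"linear": [0,-15,0],"delta_rot": [0,0,0],"gripper": -1},
    {"linear": [-1,-12,0],"delta_rot": [0,0,0],"gripper": -1},
    {"linear": [0,0,-20],"delta_rot": [0,0,0],"gripper": -1},
    {"linear": [0,0,-20],"delta_rot": [0,0,0],"gripper": -1},
    {"linear": [0,0,0],"delta_rot": [0,0,0],"gripper": -1}
  ]
}}

```text
time_s: 7.37
eef_pos: [0.4986, -0.2466, 0.0566]
orientation: [-0.271, -3.123, -0.005]
wrist_force: [-0.5, 0.1, -0.1]
opening: -0.002
finger_force: 0.0
```

Request:
{"name": "arm_command", "arguments": {
  "increments": [
    {"linear": [2,-7,0],"delta_rot": [0,0,0],"gripper": -1},
    {"linear": [0,0,0],"delta_rot": [0,0,0],"gripper": -1},
    {"linear": [0,0,-10],"delta_rot": [0,0,0],"gripper": -1},
    {"linear": [0,0,-10],"delta_rot": [0,0,0],"gripper": -1},
    {"linear": [0,0,0],"delta_rot": [0,0,0],"gripper": -1}
  ]
}}

```text
time_s: 7.78
eef_pos: [0.5018, -0.2542, 0.038]
orientation: [-0.272, -3.127, -0.002]
wrist_force: [-0.3, 1.1, -0.4]
opening: 0.001
finger_force: 0.0
```

```bash
python3 -c "
from h import *
s=env.state();print(s['eef_pos'],s['wrist_force'])
s,g,T,W=wr();cv2.imwrite('pics/w3.png',g['pixels'][:,:,::-1])"
```

```text
[ 0.50179819 -0.25419428  0.03801249] [-0.28269228  1.0799277  -0.42837928]
```

View pics/w3.png

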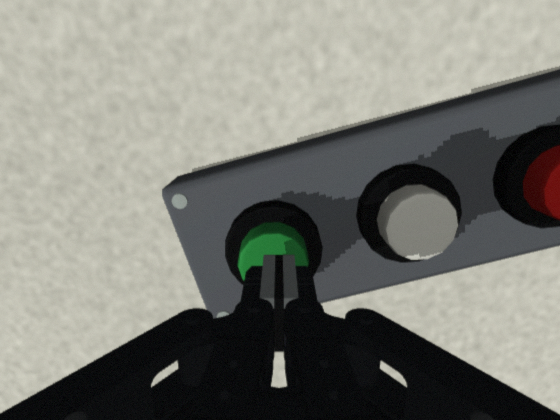

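The fingertips (280,262) are centred over the green button (273,250) and clear of the white one (418,222). Pressing slowly.

Request:
{"name": "arm_command", "arguments": {
  "increments": [
    {"linear": [-1,-1,-5],"delta_rot": [0,0,0],"gripper": -1},
    {"linear": [0,0,-4],"delta_rot": [0,0,0],"gripper": -1},
    {"linear": [0,0,-2],"delta_rot": [0,0,0],"gripper": -1},
    {"linear": [0,0,0],"delta_rot": [0,0,0],"gripper": -1}
  ]
}}

```text
time_s: 8.17
eef_pos: [0.5021, -0.2562, 0.0287]
orientation: [0.273, 3.13, -0.0]
wrist_force: [-0.2, -0.1, 2.5]
opening: -0.002
finger_force: 1.4
```

Request:
{"name": "arm_command", "arguments": {
  "increments": [
    {"linear": [0,0,-2],"delta_rot": [0,0,0],"gripper": -1},
    {"linear": [0,0,-2],"delta_rot": [0,0,0],"gripper": -1},
    {"linear": [0,0,0],"delta_rot": [0,0,0],"gripper": -1}
  ]
}}

```text
time_s: 8.42
eef_pos: [0.5021, -0.2561, 0.0248]
orientation: [0.273, 3.129, -0.0]
wrist_force: [-1.0, -0.4, 4.2]
opening: -0.001
finger_force: 2.2
```

Request:
{"name": "arm_command", "arguments": {
  "increments": [
    {"linear": [0,0,-2],"delta_rot": [0,0,0],"gripper": -1},
    {"linear": [0,0,-1],"delta_rot": [0,0,0],"gripper": -1},
    {"linear": [0,0,0],"delta_rot": [0,0,0],"gripper": -1}
  ]
}}

```text
time_s: 8.67
eef_pos: [0.5021, -0.2561, 0.0219]
orientation: [0.273, 3.129, -0.0]
wrist_force: [-0.3, -0.6, 6.2]
opening: -0.005
finger_force: 2.8
```

Request:
{"name": "arm_command", "arguments": {
  "increments": [
    {"linear": [0,0,-1],"delta_rot": [0,0,0],"gripper": -1},
    {"linear": [0,0,0],"delta_rot": [0,0,0],"gripper": -1}
  ]
}}

```text
time_s: 8.83
eef_pos: [0.5021, -0.2562, 0.0214]
orientation: [0.273, 3.129, -0.0]
wrist_force: [-1.4, 0.6, 8.2]
opening: -0.001
finger_force: 4.0
```

The force is past 6 N and the tip has stopped moving, so the button is fully in. Lift clear and check.

Request:
{"name": "arm_command", "arguments": {
  "increments": [
    {"linear": [0,0,8],"delta_rot": [0,0,0],"gripper": -1},
    {"linear": [0,0,25],"delta_rot": [0,0,0],"gripper": -1},
    {"linear": [0,0,35],"delta_rot": [0,0,0],"gripper": -1},
    {"linear": [0,0,35],"delta_rot": [0,0,0],"gripper": -1},
    {"linear": [-30,0,20],"delta_rot": [0,0,0],"gripper": -1}
  ]
}}

```text
time_s: 9.25
eef_pos: [0.4775, -0.2573, 0.1473]
orientation: [0.269, 3.121, -0.004]
wrist_force: [0.3, -1.6, 0.3]
opening: 0.003
finger_force: 0.0
```

Request:
{"name": "arm_command", "arguments": {
  "increments": [
    {"linear": [-30,0,0],"delta_rot": [0,0,0],"gripper": -1},
    {"linear": [-30,0,0],"delta_rot": [0,0,0],"gripper": -1},
    {"linear": [0,0,0],"delta_rot": [0,0,0],"gripper": -1},
    {"linear": [0,0,0],"delta_rot": [0,0,0],"gripper": -1}
  ]
}}

```text
time_s: 9.58
eef_pos: [0.4109, -0.2557, 0.1439]
orientation: [0.275, 3.129, 0.001]
wrist_force: [0.4, 0.7, 0.7]
opening: 0.001
finger_force: 0.0
```

```bash
python3 - <<'E'
from h import *
blue()
s,g,T,W=wr()
m=cv2.inRange(cv2.cvtColor(g['pixels'],cv2.COLOR_RGB2HSV),(45,100,40),(85,255,255))>0
print('green z',np.percentile(W[m][:,2],[30,50,70]))
c=cap('top','end.png')
E
```

```text
blue along axis [256.5 305.  357.3] 2251 state [ 0.4122 -0.256   0.1439] [ 0.9 -0.3  0.2]Traceback (most recent call last):
  File "<stdin>", line 5, in <module>
    return _quantile_unchecked(
        a, q, axis, out, overwrite_input, method, keepdims, weights)
    return _ureduce(a,
                    func=_quantile_ureduce_func,
    ...<5 lines>...
                    overwrite_input=overwrite_input,
                    method=method)
    r = func(a, **kwargs)
    result = _quantile(arr,
                       quantiles=q,
    ...<2 lines>...
                       out=out,
                       weights=wgt)
    slices_having_nans = np.isnan(arr[-1, ...])
                                  ~~~^^^^^^^^^
IndexError: index -1 is out of bounds for axis 0 with size 0
```

```bash
python3 - <<'E'
from h import *
for n in('top','scene'):
    c=cap(n);P=pts(c)
    m=cv2.inRange(cv2.cvtColor(c['pixels'],cv2.COLOR_RGB2HSV),(45,100,30),(85,255,255))>0
    Q=P[m&(abs(P[...,0]-.5)<.03)&(abs(P[...,1]+.256)<.03)]
    print(n,len(Q),np.percentile(Q[:,2],[50,80]).round(4) if len(Q) else '')
env.job_done()
E
```

```text
top 202 [0.055  0.0564]
scene 103 [0.0536 0.0557]
the job is handed in; nothing more can be done
```

The job is handed in, but the judge's verdict was not shown: the shutter is on its left end stop (about 89 mm open), and after that the green button was pressed fully in at about 8 N and sprang back out. The arm stands clear and never went near the red or white button, the castings or the jar.

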